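Load the drying box and hold its lid

TASK

Slide the tray of turned skittles into the side mouth of the drying box until it is fully home, its face board flush against the box, with all four skittles still standing in it. Then lift the lid and hold it open at 40 degrees, so that I can reach in and check them; finish while still holding the lid steady there, because it falls shut when let go. Leave everything else on the bench where it is.

Things in the scene. Friction and masses are not known exactly. Their poses are not given: they have to be found in the camera images.
- drybox: Fixed plywood drying box without floor, 166 (x) x 170 (y) x 105 mm high without its lid, on the bench. Origin: centre of its underside, at bench level; x points to the lid's hinge (away from the robot), y away from the mouth, z up. Its yaw is -0.35 to 0.05 rad. The mouth is its -y side (robot's right); from mouth to back wall there is 158 mm inside.
- box_mouth (a point): Middle of the mouth's lower edge, at bench level in the plane of the box's -y side; axes as the box's. The mouth is 132 mm wide between two 17 mm walls and 87 mm high under an 18 mm rail. The tray slides on the bench through it along the box's +y.
- lid (a joint): Lid angle, rad: 0 shut (level), positive open; 40 degrees is 0.698; stop at 1.3. The lid is 166 x 170 x 10 mm, a wooden frame with a clear pane, about 0.45 kg, on a loose hinge along the box's y at its +x upper edge; it always falls shut when let go.
- lid_handle (a point): Middle of the lid's grip bar: round steel, 12 mm thick, 100 mm long, parallel to the hinge (box y), on a post at each end, its axis 38 mm above the lid's upper face near the free edge (robot's side); 153 mm above the bench when shut. The bar can turn between gripping fingers. Axes as the box's, turning with the lid.
- lid_hinge (a point): Middle of the hinge line, at the box's +x upper edge, 105 mm above the bench. The bar's axis lies 148 mm from it towards the free edge and 48 mm above it (lid shut).
- tray_pull (a point): Grip point of the loose tray, 37.5 mm above the bench, half-way up its pull: an upright board 14 mm thick (tray x), 80 mm long (tray y), 10 to 65 mm above the bench, sticking out of the middle of the face board. The point is 50 mm out from the face board. Axes are the tray's: y points from pull to tray (the way in), z up. Fully home it is at x = 0, y = -0.147 m in the box's frame.
- tray_mid (a point): Middle of the tray's upper face, 22 mm above the bench; axes as tray_pull, which is 132 mm from here towards -y. The tray is a board 120 (x) x 140 (y) x 22 mm with a face board 150 (x) x 12 x 80 mm high across its -y end, which stops against the box's walls. It stands on the bench; with the skittles about 0.45 kg.
- pin1_mid (a point): A loose turned wooden skittle, 62 mm tall, 30 mm thick at its foot, standing in a hole 14 mm deep in the tray; this point is half-way up its axis, z along the axis.
- pin2_mid (a point): A loose turned wooden skittle, 62 mm tall, 30 mm thick at its foot, standing in a hole 14 mm deep in the tray; this point is half-way up its axis, z along the axis.
- pin3_mid (a point): A loose turned wooden skittle, 62 mm tall, 30 mm thick at its foot, standing in a hole 14 mm deep in the tray; this point is half-way up its axis, z along the axis.
- pin4_mid (a point): A loose turned wooden skittle, 62 mm tall, 30 mm thick at its foot, standing in a hole 14 mm deep in the tray; this point is half-way up its axis, z along the axis.
- chisel: Bystander: wide chisel with wooden handle, 245 mm long, lying on the bench near the robot.
- mallet: Bystander: wooden mallet standing on its head, 84 mm thick, 218 mm tall, left of the box.
- offcut: Bystander: wood offcut 50 x 60 x 35 mm, between robot and box.
- gluejar: Bystander: amber jar, 64 mm thick, 85 mm tall, beyond the tray's way.
- square: Bystander: try square, 100 x 170 x 22 mm, lying left of the box.
- plane: Bystander: wooden hand plane, 200 x 55 mm, 85 mm tall, to the right of the tray.
- stone: Bystander: grey sharpening stone 150 x 60 x 25 mm, to the right of the tray.

How it is judged:
By the outcome, as a careful person would: the job done as asked, in the order asked, and still so for the second after the job is handed in, while the arm keeps its last pose, push and grip.
It also fails if it takes over 59 s, if anything falls off the work surface, if the arm or the gripper's body presses on something with over 40 N, if the wrist force passes 120 N, or if a joint passes its speed limit or range.

ROBOT

A 6-joint arm with a two-finger parallel gripper is mounted at the origin on the work surface. World frame = base frame: x ahead of the robot, y to its left, z up, the work surface at z = 0. Lengths are in mm, angles in rad, forces in N, time in s.
With the tool pointing down it reaches from about 200 to 875 mm from the base axis. Payload 3.4 kg.
Tool frame: the origin (TCP) lies on the front face of the gripper's body, between the roots of the fingers; the fingertips stand 97 mm ahead of it and the grasp point (between the pads) lies 78 mm ahead of it (bot.grip_depth is the distance from the TCP to the grasp point, in mm); z points along the fingers, y is the direction in which the jaws open and shut (so a half turn about z gives the same grasp; the last joint's range is limited). The gripper opens to 94 mm and grips with 3 to 60 N. Pads are 16 mm wide; open, the fingers measure 119 mm over their backs; the gripper's body (75 mm by 177 mm) begins 78 mm behind the grasp point.
Start: joints at [-1.269, 0.276, 1.505, -0, 1.361, -0.121], TCP at [235.932, -524.396, 302.693] pointing down, gripper open.
Joint ranges: [-2.89, 2.89], [-0.75, 2.08], [0.22, 2.7], [-1.18, 4.32], [0.11, 2.71], [-2.7, 2.7]. Speed limits (rad/s): [2.57, 2.57, 3.14, 3.14, 3.14, 3.14].

INTERFACE

Orientations are given as a unit quaternion [w, x, y, z].
In Python, from bench import bot gives the robot as it stands. The module is installed in compiled form; this text tells all that it offers.
- The arm moves only by the tool play_rows, never from a script. Its argument "steps" is a list of rows, each a list of 6 numbers: the shift along the tool's x, y, z scaled (see below), then the turn, a rotation vector about the tool's x, y, z scaled (see below). In form: [[tx, ty, tz, ax, ay, az], ...]. A call has 1 to 10 rows; each row shifts and turns the pose as measured when the row begins, along the tool's axes as they then stand; what a row does not reach is not made up. The controller multiplies each number of a shift by 50 cm and each number of a turn by 6 degrees. A row lasts 1/10 s, in which the tool goes at most 50 mm and 8.59 degrees, less where a joint would pass 70% of its speed; a pose out of reach is approached as far as the arm can. A call with a number of a shift or a turn outside -1 to 1 is refused whole. A call with a gripper value outside its range is refused whole. "gripper" is the opening, from -1 (shut) to 1 (fully open), set as the call begins (left out, the last holds). The fingers move at their own pace and stop on an object; "grip_force" is the grip in N (left out, the last holds). Time passes only in rows, so rows that do not move let the fingers close. It gives the time, the measured TCP pose, the force and the opening at its end, in the units of the state.
- bot.read_state(): the state, without advancing time (a new reading comes with each control period).
- bot.grab_frame(name): name is "scene" or "top"; returns (picture, depth): 400x640x3 uint8, red, green, blue; 400x640 float32, mm along the optical axis (not along the pixel's ray), 0 where there is no reading.
- bot.get_calibration(name): a dict with "K" (3x3 intrinsics, pixels), "rvec" (rotation vector, rad) and "tvec" (3), from world to camera coordinates, as OpenCV has them. Camera axes: x right, y down, z forward; pixel columns grow to the right and rows downward; lengths in mm; the calibration is good to about 2 mm. A picture is of the moment at which its call begins. get_calibration takes no time and is no camera call.
- bot.job_done(): hands the job in, once; it reports no verdict.
Trained networks look in the newest picture that a camera, given by its name, has taken for a name from the list of things; names that differ only in an ending like _2 or _b are one class to them, and where a whole thing is asked for, a point or a joint stands for the part that bears it (a point fixed in the world has none). Each returns a list of dicts, best first, with "p" (0 to 1); they miss things now and then, are a little off and sometimes report something else, mostly with a low value. They report only what shows in the picture. A call takes as long as a camera call.
- bot.outline_of(camera, target): "region" (400x640 bool, what is visible of it) and "uv" ([column, row] in pixels, amid what is visible of it).
The state is a dict: "time_s": time; "qpos": joint angles; "qvel": joint speeds; "tau": joint torques, N m; "ee_pos": TCP position; "orientation": TCP orientation; "wrist_force": force on the tool from outside, world axes, zero at the start; "wrist_torque": the same for the moment, N m; "opening": finger opening in mm.
Only numpy, scipy, OpenCV 4.12 (cv2) and the standard library are available. Lean on these libraries where they do the work, as an engineer would, in place of code of your own. Each camera call takes 0.05 s, during which the arm holds its last target.

## Working session

There is one attempt and no reset: what is moved stays moved. The work goes in short steps, Python scripts to look and compute and a tool call to move; the robot and the scene stay as the last step left them, time stands still between calls to the robot, and variables do not carry over. Pictures are saved under pics/ and viewed, and the job is handed in when it is done.

Besides the shell and the picture viewer there is one more tool, called after ">>>" by a JSON object that holds its "op" and its "data". play_rows: Moves the arm, as the interface text tells. Its arguments: {"type":"object","properties":{"steps":{"type":"array"},"gripper":{"type":"number"},"grip_force":{"type":"number"}},"required":["steps"]}

```bash
mkdir -p pics; cat > h.py <<'E'
import numpy as np, cv2
from bench import bot
from scipy.spatial.transform import Rotation as R
def cal(n):
    c=bot.get_calibration(n); return np.array(c['K'],float),cv2.Rodrigues(np.array(c['rvec'],float))[0],np.array(c['tvec'],float).reshape(3)
def cloud(n,d):
    K,Rm,t=cal(n); v,u=np.mgrid[0:400,0:640]
    p=np.stack([(u-K[0,2])/K[0,0]*d,(v-K[1,2])/K[1,1]*d,d],-1)
    return (p-t)@Rm
def grab(n,f):
    im,d=bot.grab_frame(n); cv2.imwrite('pics/'+f,im[:,:,::-1]); return im,d
def proj(n,P):
    K,Rm,t=cal(n); q=(np.atleast_2d(P)@Rm.T+t)@K.T; return q[:,:2]/q[:,2:]
E
python3 - <<'E'
from h import *
for n in ('scene','top'):
    im,d=grab(n,n+'0.png'); np.save(n+'0.npy',d)
    K,Rm,t=cal(n); print(n,K.round(1).tolist(),(-Rm.T@t).round(0),Rm.round(2).tolist())
    c=cloud(n,d)
    for k in ('drybox','lid_handle','tray_pull','tray_mid','pin1_mid','gluejar','plane','stone','offcut','chisel','mallet'):
        for o in bot.outline_of(n,k)[:4]:
            m=o['region']&(d>0); q=c[m]
            print(n,k,round(o['p'],2),np.round(o['uv']),m.sum(),np.median(q,0).round(0) if len(q) else None, np.percentile(q,[2,98],axis=0).round(0).tolist() if len(q) else '')
print(bot.read_state())
E
```

```text
scene [[447.3, 0.0, 321.2], [0.0, 447.3, 200.1], [0.0, 0.0, 1.0]] [1296. -192. 1230.] [[0.16, 0.99, -0.02], [0.81, -0.14, -0.56], [-0.56, 0.08, -0.83]]
scene drybox 0.89 [399. 209.] 3838 [609. 133. 111.] [[506.0, 53.0, 9.0], [669.0, 217.0, 156.0]]
scene drybox 0.2 [268. 216.] 110 [ 529. -257.   42.] [[513.0, -271.0, 18.0], [538.0, -244.0, 69.0]]
scene lid_handle 0.69 [397. 198.] 2856 [584. 135. 112.] [[504.0, 54.0, 105.0], [666.0, 218.0, 156.0]]
scene lid_handle 0.54 [343. 174.] 299 [396.  12.  32.] [[362.0, -16.0, 2.0], [409.0, 42.0, 39.0]]
scene tray_pull 0.86 [268. 210.] 1614 [ 512. -261.   22.] [[431.0, -378.0, 2.0], [574.0, -159.0, 81.0]]
scene tray_pull 0.55 [324. 285.] 556 [ 790. -112.   81.] [[753.0, -138.0, 8.0], [807.0, -83.0, 88.0]]
scene tray_mid 0.77 [268. 210.] 1560 [ 513. -259.   22.] [[433.0, -379.0, 4.0], [574.0, -160.0, 81.0]]
scene tray_mid 0.58 [200. 256.] 1162 [ 626. -464.   26.] [[515.0, -496.0, 8.0], [706.0, -436.0, 81.0]]
scene gluejar 0.9 [324. 282.] 601 [ 789. -113.   79.] [[748.0, -141.0, -2.0], [807.0, -83.0, 88.0]]
scene gluejar 0.53 [267. 212.] 1754 [ 51
[... 2622 characters left out ...]
0.0], [555.0, -158.0, 81.0]]
{'time_s': 1.2, 'qpos': array([-1.26900325e+00,  2.75893017e-01,  1.50488656e+00, -1.96725607e-06,
        1.36069777e+00, -1.20987564e-01]), 'qvel': array([0.0018019 , 0.00011087, 0.00114158, 0.00033128, 0.00127315,
       0.0017931 ]), 'tau': array([ 1.04679122e-03, -4.04470003e+01, -2.37495822e+01,  7.05402531e-02,
        2.50121334e-02, -2.09242330e-06]), 'ee_pos': array([ 235.93179694, -524.40200625,  302.70236271]), 'orientation': array([5.75055022e-05, 9.77740098e-01, 2.09819676e-01, 4.24691000e-06]), 'wrist_force': array([-0.05736663, -0.28235555, -0.45842551]), 'wrist_torque': array([-0.0262497 ,  0.0036822 ,  0.05726324]), 'opening': 94.06402078701649}
```

```bash
python3 - <<'E'
from h import *
for n in ('scene','top'):
    s=bot.read_state(); r=R.from_quat(np.roll(s['orientation'],-1)); p=s['ee_pos']
    im=cv2.imread(f'pics/{n}0.png'); 
    d=np.load(n+'0.npy');
    for off in ([0,0,0],[0,0,97],[0,50,0],[0,-50,0],[0,50,97],[0,-50,97]):
        u=proj(n,p+r.apply(off))[0]; cv2.circle(im,tuple(int(x) for x in u),2,(0,0,255),-1); 
    cv2.imwrite(f'pics/{n}0b.png',cv2.resize(im,(800,500)))
    c=cloud(n,d); 
    m=(np.abs(c[...,2])<6)&(d>0); print(n,'bench z',np.median(c[m][:,2]))
E
```

```text
scene bench z -0.7760609989859537
top bench z -0.7538736792073633
```

View pics/scene0b.png

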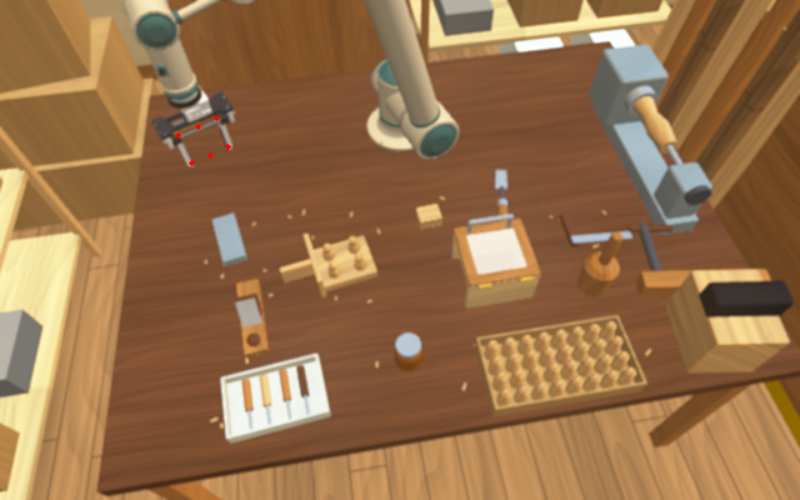

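View pics/top0b.png

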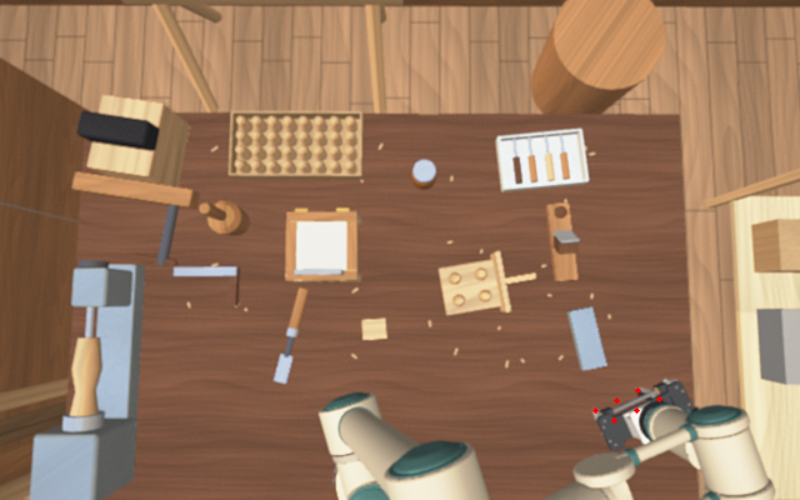

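```bash
python3 - <<'E'
from h import *
s=bot.read_state(); r=R.from_quat(np.roll(s['orientation'],-1)); p=s['ee_pos']
C={}
for n in ('scene','top'):
    d=np.load(n+'0.npy'); c=cloud(n,d); C[n]=c
    L=r.inv().apply((c.reshape(-1,3)-p)); L=L[(d.reshape(-1)>0)]
    f=L[(abs(L[:,0])<40)&(abs(L[:,1])<75)&(L[:,2]>20)&(L[:,2]<110)]
    print(n,'fingers',len(f),f.min(0).round(0),f.max(0).round(0))
    b=L[(abs(L[:,0])<60)&(abs(L[:,1])<110)&(L[:,2]>-60)&(L[:,2]<10)]
    print(n,'body',len(b),np.percentile(b,[1,50,99],axis=0).round(0).tolist())
# top-surface comparisons via height-map ranges
def rg(n,lo,hi,z0,z1):
    c=C[n].reshape(-1,3); m=(c[:,0]>lo[0])&(c[:,0]<hi[0])&(c[:,1]>lo[1])&(c[:,1]<hi[1])&(c[:,2]>z0)&(c[:,2]<z1)
    q=c[m]; return len(q),q.mean(0).round(1),np.percentile(q,[2,98],axis=0)[:,:2].round(0).tolist()
for n in C:
    print(n,'stone',rg(n,(250,-600),(460,-460),20,32))
    print(n,'offcut',rg(n,(340,-40),(430,60),31,42))
    print(n,'jar',rg(n,(720,-160),(830,-60),80,95))
    print(n,'lid',rg(n,(450,20),(720,260),108,125))
    print(n,'bar',rg(n,(450,20),(720,260),140,170))
    print(n,'mallet',rg(n,(600,320),(720,430),190,230))
E
```

```text
scene fingers 176 [-11. -59.  21.] [ 16.  60. 102.]
scene body 1141 [[-29.0, -86.0, -58.0], [22.0, 9.0, -39.0], [37.0, 87.0, -3.0]]
top fingers 79 [ -8. -61.  24.] [10. 58. 96.]
top body 1416 [[-32.0, -90.0, -55.0], [15.0, -39.0, -41.0], [33.0, 85.0, -6.0]]
scene stone (629, array([ 362.7, -526.1,   24.6]), [[290.0, -563.0], [434.0, -489.0]])
scene offcut (177, array([383.4,  12.8,  34.4]), [[358.0, -15.0], [408.0, 42.0]])
scene jar (293, array([ 776.4, -110.8,   84.4]), [[751.0, -136.0], [802.0, -85.0]])
scene lid (2538, array([589.8, 136.3, 112.7]), [[506.0, 55.0], [668.0, 219.0]])
scene bar (157, array([520.9, 134.7, 154.6]), [[514.0, 82.0], [527.0, 189.0]])
scene mallet (106, array([660.2, 378.3, 207.3]), [[647.0, 369.0], [669.0, 391.0]])
top stone (871, array([ 355.7, -524.8,   24.7]), [[284.0, -561.0], [427.0, -489.0]])
top offcut (273, array([378.2,  14.8,  34.6]), [[354.0, -15.0], [402.0, 42.0]])
top jar (232, array([ 771.8, -109.1,   84.2]), [[746.0, -135.0], [796.0, -86.0]])
top lid (2784, array([583.5, 138.7, 112.7]), [[500.0, 57.0], [661.0, 220.0]])
top bar (154, array([514.7, 135.8, 156.8]), [[510.0, 84.0], [519.0, 189.0]])
top mallet (98, array([651.2, 379.4, 208.8]), [[640.0, 370.0], [663.0, 394.0]])
```

```bash
cat >> h.py <<'E'
def model_pts():
    # tray model surface points, tray frame (origin tray_mid on bench)
    g=lambda a,b,n:np.linspace(a,b,n)
    P=[]
    X,Y=np.meshgrid(g(-60,60,60),g(-70,70,70)); P.append(np.stack([X,Y,0*X+22],-1).reshape(-1,3))
    return P
def rect(q):
    (c,s,a)=cv2.minAreaRect(q[:,:2].astype(np.float32)); return np.round(c,1),np.round(s,1),round(a,2)
def sel(c,lo,hi):
    c=c.reshape(-1,3); m=np.all((c>lo)&(c<hi),axis=1); return c[m]
E
python3 - <<'E'
from h import *
for n in ('scene','top'):
    d=np.load(n+'0.npy'); d[d<=0]=1e5; c=cloud(n,d)
    L=sel(c,(450,20,108),(720,260,120)); print(n,'lid',rect(L))
    B=sel(c,(450,20,146),(720,260,170)); print(n,'bar',rect(B),B.mean(0).round(1))
    F=sel(c,(400,-400,74),(600,-100,86)); print(n,'face',rect(F),F.mean(0).round(1),len(F))
    Pl=sel(c,(400,-400,56),(600,-100,70)); Pl=Pl[Pl[:,1]<F[:,1].min()+0]; print(n,'pull',rect(Pl),len(Pl),Pl.mean(0).round(1))
    T=sel(c,(400,-400,17),(600,-100,27)); print(n,'tray',rect(T),T.mean(0).round(1))
    Pi=sel(c,(400,-250,56),(600,-100,72))
    k=cv2.kmeans(Pi[:,:2].astype(np.float32),4,None,(3,50,.1),5,0)[2] if len(Pi)>8 else None; print('pins',k)
E
```

```text
scene lid (array([587.7, 137.5]), array([179. , 171.8]), 0.99)
scene bar (array([519.1, 136.1]), array([ 15.5, 109.9]), 0.42) [520.8 135.6 155.3]
scene face (array([ 502.1, -304. ]), array([151.2,  11.9]), 9.86) [ 504.9 -303.6   79.1] 154
scene pull (array([ 510.4, -354.9]), array([19.4, 68.5]), 12.58) 106 [ 512.4 -355.    62.8]
scene tray (array([ 504.8, -272.4]), array([135.4, 232.1]), 10.85) [ 495.9 -233.3   21.4]
pins [[ 457.86426 -195.54459]
 [ 524.51605 -248.70134]
 [ 513.5611  -190.55046]
 [ 459.0019  -205.21733]]
top lid (array([584. , 139.4]), array([173.1, 169.8]), 0.22)
top bar (array([514.7, 136.9]), array([  9.1, 109.9]), 0.36) [514.7 136.5 157. ]
top face (array([ 497.8, -302.5]), array([149.6,  13.2]), 9.81) [ 497.4 -302.5   78.9] 196
top pull (array([ 506.4, -353.1]), array([13.8, 69.1]), 9.65) 99 [ 506.3 -351.9   63.7]
top tray (array([ 481.7, -228.9]), array([142.2, 141. ]), 9.61) [ 484.8 -228.4   21.5]
pins [[ 447.42163 -197.88084]
 [ 518.1606  -248.08092]
 [ 506.2927  -188.90704]
 [ 457.07574 -198.68993]]
```

```bash
cat >> h.py <<'E'
def plan(tp,Rt,n):
    """rows from present pose to tp/Rt in n equal rows"""
    s=bot.read_state(); R0=R.from_quat(np.roll(s['orientation'],-1)); p=s['ee_pos']; tp=np.array(tp,float)
    rv=(R0.inv()*Rt).as_rotvec(); dp=(tp-p)/n
    rows=[]
    for i in range(n):
        Ri=R0*R.from_rotvec(rv*i/n)
        rows.append(np.r_[Ri.inv().apply(dp)/500,np.degrees(rv/n)/6].round(4))
    for i,r in enumerate(rows): print([float(x) for x in r],end=',\n' )
def down(yawy):  # tool down, jaw axis (tool y) at world angle yawy deg
    y=np.array([np.cos(np.radians(yawy)),np.sin(np.radians(yawy)),0]); z=np.array([0,0,-1.]); x=np.cross(y,z)
    return R.from_matrix(np.stack([x,y,z],1))
def st():
    s=bot.read_state(); r=R.from_quat(np.roll(s['orientation'],-1)); m=r.as_matrix()
    print('t',round(s['time_s'],2),'p',s['ee_pos'].round(1),'yawy',np.degrees(np.arctan2(m[1,1],m[0,1])).round(2),'z',m[:,2].round(3),'F',s['wrist_force'].round(1),'T',s['wrist_torque'].round(2),'open',round(s['opening'],1),'q',s['qpos'].round(2))
E
python3 - <<'E'
from h import *
st(); plan((508,-353,220),down(9.8),16)
E
```

```text
t 1.2 p [ 235.9 -524.4  302.7] yawy -65.78 z [ 0. -0. -1.] F [-0.1 -0.3 -0.5] T [-0.03  0.    0.06] open 94.1 q [-1.27  0.28  1.5  -0.    1.36 -0.12]
[0.0398, -0.0056, 0.0103, 0.0001, 0.0001, -0.7873],
[0.0401, -0.0023, 0.0103, 0.0001, 0.0001, -0.7873],
[0.0402, 0.001, 0.0103, 0.0001, 0.0001, -0.7873],
[0.04, 0.0043, 0.0103, 0.0001, 0.0001, -0.7873],
[0.0395, 0.0076, 0.0103, 0.0001, 0.0001, -0.7873],
[0.0387, 0.0108, 0.0103, 0.0001, 0.0001, -0.7873],
[0.0377, 0.014, 0.0103, 0.0001, 0.0001, -0.7873],
[0.0364, 0.017, 0.0103, 0.0001, 0.0001, -0.7873],
[0.0349, 0.02, 0.0103, 0.0001, 0.0001, -0.7873],
[0.0331, 0.0228, 0.0103, 0.0001, 0.0001, -0.7873],
[0.0311, 0.0254, 0.0103, 0.0001, 0.0001, -0.7873],
[0.0289, 0.0279, 0.0103, 0.0001, 0.0001, -0.7873],
[0.0265, 0.0302, 0.0103, 0.0001, 0.0001, -0.7873],
[0.024, 0.0323, 0.0103, 0.0001, 0.0001, -0.7873],
[0.0212, 0.0341, 0.0103, 0.0001, 0.0001, -0.7873],
[0.0183, 0.0358, 0.0103, 0.0001, 0.0001, -0.7873],
```

>>> {"op": "play_rows", "data": {"steps": [[0.04,-0.006,0.01,0,0,-0.79],[0.04,-0.002,0.01,0,0,-0.79],[0.04,0.001,0.01,0,0,-0.79],[0.04,0.004,0.01,0,0,-0.79],[0.04,0.008,0.01,0,0,-0.79],[0.039,0.011,0.01,0,0,-0.79],[0.038,0.014,0.01,0,0,-0.79],[0.036,0.017,0.01,0,0,-0.79],[0.035,0.02,0.01,0,0,-0.79],[0.033,0.023,0.01,0,0,-0.79]], "gripper": 0.0, "grip_force": 30}}

```text
time_s: 2.2
ee_pos: [409.2, -413.4, 251.6]
orientation: [0.002, 0.803, 0.597, -0.001]
wrist_force: [0.5, -0.6, -0.0]
opening: 46.6
```

```bash
python3 - <<'E'
from h import *
st(); plan((508,-353,220),down(9.8),8)
E
```

```text
t 2.2 p [ 409.2 -413.4  251.6] yawy -16.74 z [ 0.001 -0.004 -1.   ] F [ 0.5 -0.6 -0. ] T [-0.   -0.08  0.02] open 46.6 q [-0.91  0.32  1.58 -0.    1.25 -0.62]
[0.0216, 0.0193, 0.0079, 0.0009, 0.005, -0.553],
[0.0205, 0.0205, 0.0079, 0.0009, 0.005, -0.553],
[0.0192, 0.0217, 0.0079, 0.0009, 0.005, -0.553],
[0.0179, 0.0227, 0.0079, 0.0009, 0.005, -0.553],
[0.0166, 0.0237, 0.0079, 0.0009, 0.005, -0.553],
[0.0152, 0.0246, 0.0079, 0.0009, 0.005, -0.553],
[0.0137, 0.0255, 0.0079, 0.0009, 0.005, -0.553],
[0.0122, 0.0262, 0.0079, 0.0009, 0.005, -0.553],
```

>>> {"op": "play_rows", "data": {"steps": [[0.022,0.019,0.008,0,0.005,-0.56],[0.021,0.021,0.008,0,0.005,-0.56],[0.019,0.022,0.008,0,0.005,-0.56],[0.018,0.023,0.008,0,0.005,-0.56],[0.017,0.024,0.008,0,0.005,-0.56],[0.015,0.025,0.008,0,0.005,-0.56],[0.014,0.026,0.008,0,0.005,-0.56],[0.012,0.026,0.008,0,0.005,-0.56],[0,0,0,0,0,0]]}}

```text
time_s: 3.1
ee_pos: [514.4, -346.7, 217.4]
orientation: [-0.0, 0.633, 0.774, 0.001]
wrist_force: [-0.4, -0.6, -0.7]
opening: 47.2
```

```bash
python3 - <<'E'
from h import *
st(); plan((508,-353,160),down(9.8),3)
s=bot.read_state(); r=R.from_quat(np.roll(s['orientation'],-1)); p=s['ee_pos']
for n in ('scene','top'):
    im,d=grab(n,n+'1.png'); d=d.copy(); d[d<=0]=1e5; c=cloud(n,d)
    L=r.inv().apply(c.reshape(-1,3)-p); f=L[(abs(L[:,0])<30)&(abs(L[:,1])<75)&(L[:,2]>30)&(L[:,2]<110)]
    a=f[f[:,1]<0]; b=f[f[:,1]>0]; print(n,len(a),len(b),[ (q.min(0).round(1),q.max(0).round(1)) for q in (a,b) if len(q)])
    b=L[(abs(L[:,0])<60)&(abs(L[:,1])<110)&(L[:,2]>-60)&(L[:,2]<10)]; print('body',np.percentile(b,[1,99],axis=0).round(0).tolist())
    x,y=proj(n,[[508,-353,65]])[0]; x=int(np.clip(x-80,0,480));y=int(np.clip(y-70,0,250))
    cv2.imwrite(f'pics/{n}1c.png',cv2.resize(im[y:y+150,x:x+160,::-1],None,fx=4,fy=4))
E
```

```text
t 3.1 p [ 514.4 -346.7  217.4] yawy 11.51 z [ 0.001  0.001 -1.   ] F [-0.4 -0.6 -0.7] T [-0.01 -0.1   0.02] open 47.2 q [-0.71  0.4   1.54  0.    1.21 -0.91]
[-0.0033, -0.005, 0.0382, 0.0032, -0.0035, 0.0951],
[-0.0033, -0.005, 0.0382, 0.0032, -0.0035, 0.0951],
[-0.0034, -0.0049, 0.0382, 0.0032, -0.0035, 0.0951],
scene 11 34 [(array([ -9.3, -26.3,  31.9]), array([  8.8, -20.9,  40.8])), (array([-9.7, 32.3, 64.5]), array([ 8.5, 39.4, 88.2]))]
body [[-33.0, -26.0, -58.0], [33.0, 90.0, -1.0]]
top 0 3 [(array([ 9.6, 21.2, 30.4]), array([10. , 22.8, 95.9]))]
body [[-31.0, -90.0, -47.0], [35.0, 84.0, -9.0]]
```

View pics/scene1c.png

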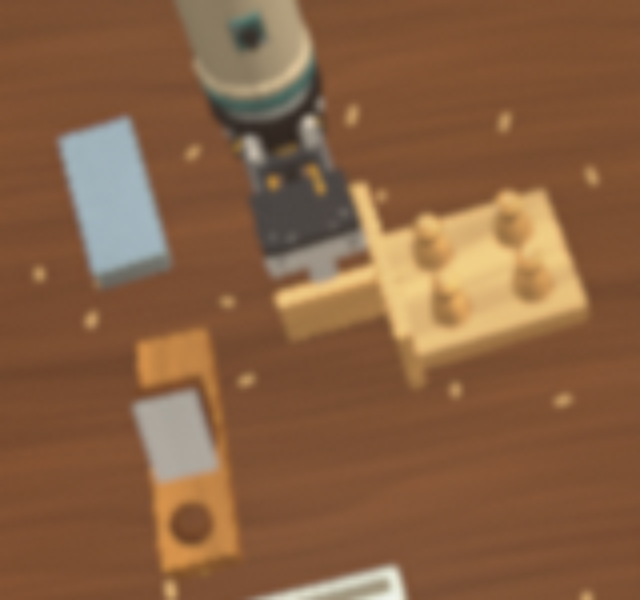

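View pics/top1c.png

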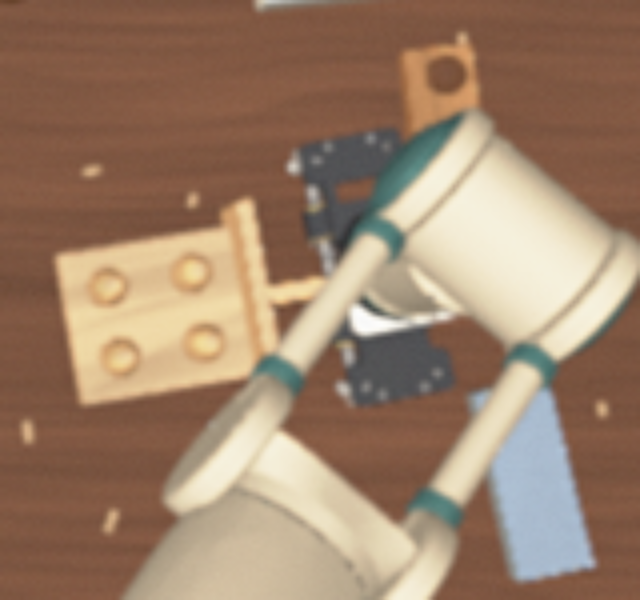

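>>> {"op": "play_rows", "data": {"steps": [[-0.005,-0.008,0.035,0.003,-0.003,0.1],[-0.004,-0.006,0.035,0.003,-0.003,0.1],[-0.002,-0.002,0.035,0.003,-0.003,0.1],[0,0,0,0,0,0]]}}

```text
time_s: 3.6
ee_pos: [504.4, -357.7, 166.4]
orientation: [0.002, 0.648, 0.761, -0.002]
wrist_force: [0.6, -0.3, 0.2]
opening: 47.0
```

```bash
python3 - <<'E'
from h import *
st(); plan((508,-353,118),down(9.8),3)
E
```

```text
t 3.6 p [ 504.4 -357.7  166.4] yawy 9.18 z [ 0.001 -0.005 -1.   ] F [ 0.6 -0.3  0.2] T [ 0.07 -0.02 -0.07] open 47.0 q [-0.73  0.44  1.61 -0.    1.09 -0.89]
[0.0029, 0.0029, 0.0323, 0.0014, 0.0167, -0.0346],
[0.0028, 0.0029, 0.0323, 0.0014, 0.0167, -0.0346],
[0.0027, 0.0029, 0.0323, 0.0014, 0.0167, -0.0346],
```

>>> {"op": "play_rows", "data": {"steps": [[0.003,0.003,0.03,0,0.015,-0.03],[0.003,0.003,0.03,0,0.015,-0.03],[0.002,0.002,0.03,0,0.015,-0.03],[0,0,0,0,0,0],[0,0,0,0,0,0]]}}

```text
time_s: 4.1
ee_pos: [507.5, -357.3, 125.8]
orientation: [0.004, 0.647, 0.763, -0.001]
wrist_force: [0.2, 0.1, 0.4]
opening: 47.1
```

```bash
python3 - <<'E'
from h import *
st(); plan((508,-353,118),down(9.8),2)
E
```

```text
t 4.1 p [ 507.5 -357.3  125.8] yawy 9.44 z [ 0.005 -0.006 -1.   ] F [0.2 0.1 0.4] T [-0.04 -0.07  0.02] open 47.1 q [-0.72  0.48  1.66 -0.    1.   -0.89]
[0.0042, 0.0012, 0.0077, 0.0201, 0.0337, -0.0303],
[0.0042, 0.0012, 0.0077, 0.0201, 0.0337, -0.0303],
```

>>> {"op": "play_rows", "data": {"steps": [[0.004,0.001,0.008,0.02,0.03,-0.03],[0.004,0.001,0.008,0.02,0.03,-0.03],[0,0,0,0,0,0]]}}

```text
time_s: 4.4
ee_pos: [508.5, -354.2, 120.2]
orientation: [0.002, 0.644, 0.765, -0.0]
wrist_force: [0.3, 0.3, -0.6]
opening: 46.8
```

>>> {"op": "play_rows", "data": {"steps": [[0,0,0,0,0,0],[0,0,0,0,0,0],[0,0,0,0,0,0],[0,0,0,0,0,0],[0,0,0,0,0,0]], "gripper": -1, "grip_force": 12}}

```text
time_s: 4.9
ee_pos: [508.9, -354.3, 121.1]
orientation: [0.003, 0.644, 0.765, -0.0]
wrist_force: [0.4, 0.8, 0.4]
opening: 14.3
```

```bash
python3 - <<'E'
from h import *
st()
E
```

```text
t 4.9 p [ 508.9 -354.3  121.1] yawy 9.8 z [ 0.004 -0.005 -1.   ] F [0.4 0.8 0.4] T [-0.04  0.15  0.  ] open 14.3 q [-0.72  0.49  1.66 -0.    0.99 -0.89]
```

```bash
cat >> h.py <<'E'
def traymeas(tag):
    for n in ('scene','top'):
        im,d=grab(n,f'{n}{tag}.png'); d=d.copy(); d[d<=0]=1e5; c=cloud(n,d)
        t=bot.outline_of(n,'tray_mid'); 
        m=t[0]['region']; P=c[m]
        F=P[(P[:,2]>75)&(P[:,2]<84)]; print(n,t[0]['p'],'face',rect(F),len(F))
        L=sel(c,(450,20,111),(720,260,119)); print(n,'lid',rect(L))
        B=sel(c,(450,20,150),(720,260,163)); a=np.polyfit(B[:,1],B[:,0],1); print('bar',B.mean(0).round(1),'yaw',-np.degrees(np.arctan(a[0])).round(2))
E
python3 - <<'E'
from h import *
traymeas('2')
E
```

```text
scene 0.61 face (array([ 502.3, -304. ]), array([151. ,  11.9]), 9.97) 148
scene lid (array([587.8, 137.3]), array([178.1, 171.5]), 0.7)
bar [520.4 135.2 155.9] yaw 0.43
top 0.64 face (array([ 516.6, -298.9]), array([111.1,  12.8]), 10.27) 131
top lid (array([583.8, 139.1]), array([172.7, 169.7]), 0.23)
bar [514.7 136.4 157. ] yaw 0.26
```

```bash
python3 - <<'E'
from h import *
plan((583.5,-190,120),down(0.4),24)
E
```

```text
[0.0124, 0.0085, 0.0, 0.0014, 0.0019, 0.0653],
[0.0125, 0.0084, 0.0, 0.0014, 0.0019, 0.0653],
[0.0126, 0.0083, 0.0, 0.0014, 0.0019, 0.0653],
[0.0126, 0.0082, 0.0, 0.0014, 0.0019, 0.0653],
[0.0127, 0.0081, 0.0001, 0.0014, 0.0019, 0.0653],
[0.0127, 0.008, 0.0001, 0.0014, 0.0019, 0.0653],
[0.0128, 0.0079, 0.0001, 0.0014, 0.0019, 0.0653],
[0.0128, 0.0079, 0.0001, 0.0014, 0.0019, 0.0653],
[0.0129, 0.0078, 0.0001, 0.0014, 0.0019, 0.0653],
[0.0129, 0.0077, 0.0001, 0.0014, 0.0019, 0.0653],
[0.013, 0.0076, 0.0001, 0.0014, 0.0019, 0.0653],
[0.013, 0.0075, 0.0001, 0.0014, 0.0019, 0.0653],
[0.0131, 0.0074, 0.0001, 0.0014, 0.0019, 0.0653],
[0.0131, 0.0073, 0.0001, 0.0014, 0.0019, 0.0653],
[0.0132, 0.0072, 0.0001, 0.0014, 0.0019, 0.0653],
[0.0132, 0.0071, 0.0001, 0.0014, 0.0019, 0.0653],
[0.0133, 0.007, 0.0001, 0.0014, 0.0019, 0.0653],
[0.0133, 0.007, 0.0001, 0.0014, 0.0019, 0.0653],
[0.0134, 0.0069, 0.0001, 0.0014, 0.0019, 0.0653],
[0.0134, 0.0068, 0.0001, 0.0014, 0.0019, 0.0653],
[0.0135, 0.0067, 0.0001, 0.0014, 0.0019, 0.0653],
[0.0135, 0.0066, 0.0001, 0.0014, 0.0019, 0.0653],
[0.0136, 0.0065, 0.0001, 0.0014, 0.0019, 0.0653],
[0.0136, 0.0064, 0.0001, 0.0014, 0.0019, 0.0653],
```

>>> {"op": "play_rows", "data": {"steps": [[0.004,0.003,0,0.001,0.002,0.02],[0.008,0.005,0,0.001,0.002,0.04],[0.011,0.007,0,0.001,0.002,0.06],[0.012,0.008,0,0.001,0.002,0.07],[0.0125,0.008,0,0.001,0.002,0.07],[0.0125,0.008,0,0.001,0.002,0.07],[0.0125,0.008,0,0.001,0.002,0.07],[0.0125,0.008,0,0.001,0.002,0.07],[0.0125,0.008,0,0.001,0.002,0.07],[0.0125,0.008,0,0.001,0.002,0.07]], "grip_force": 22}}

```text
time_s: 6.1
ee_pos: [537.6, -291.8, 121.0]
orientation: [0.003, 0.669, 0.743, -0.002]
wrist_force: [-2.2, -3.2, 0.8]
opening: 13.8
```

```bash
python3 - <<'E'
from h import *
st();plan((583.5,-190,120),down(0.4),12)
E
```

```text
t 6.1 p [ 537.6 -291.8  121. ] yawy 5.94 z [ 0.001 -0.006 -1.   ] F [-2.2 -3.2  0.8] T [-0.34  0.14  0.18] open 13.8 q [-0.61  0.48  1.68 -0.01  0.98 -0.71]
[0.0161, 0.0094, 0.0001, 0.0006, 0.0051, 0.077],
[0.0162, 0.0092, 0.0001, 0.0006, 0.0051, 0.077],
[0.0162, 0.0091, 0.0001, 0.0006, 0.0051, 0.077],
[0.0163, 0.009, 0.0001, 0.0006, 0.0051, 0.077],
[0.0164, 0.0088, 0.0001, 0.0006, 0.0051, 0.077],
[0.0164, 0.0087, 0.0001, 0.0006, 0.0051, 0.077],
[0.0165, 0.0086, 0.0001, 0.0006, 0.0051, 0.077],
[0.0166, 0.0085, 0.0001, 0.0006, 0.0051, 0.077],
[0.0166, 0.0083, 0.0001, 0.0006, 0.0051, 0.077],
[0.0167, 0.0082, 0.0001, 0.0006, 0.0051, 0.077],
[0.0168, 0.008, 0.0002, 0.0006, 0.0051, 0.077],
[0.0168, 0.0079, 0.0002, 0.0006, 0.0051, 0.077],
```

>>> {"op": "play_rows", "data": {"steps": [[0.0145,0.008,0,0,0.004,0.07],[0.0145,0.008,0,0,0.004,0.07],[0.0145,0.008,0,0,0.004,0.07],[0.0145,0.008,0,0,0.004,0.07],[0.0145,0.008,0,0,0.004,0.07],[0.0145,0.008,0,0,0.004,0.07],[0.0145,0.008,0,0,0.004,0.08],[0.0145,0.008,0,0,0.004,0.08],[0.012,0.007,0,0,0.004,0.08],[0.009,0.005,0,0,0.004,0.08]]}}

```text
time_s: 7.1
ee_pos: [573.7, -214.4, 121.0]
orientation: [0.002, 0.7, 0.714, -0.001]
wrist_force: [-2.8, -3.2, 2.1]
opening: 13.7
```

```bash
python3 - <<'E'
from h import *
st();plan((583.5,-190,120),down(0.4),4)
E
```

```text
t 7.1 p [ 573.7 -214.4  121. ] yawy 1.17 z [ 0.001 -0.004 -1.   ] F [-2.8 -3.2  2.1] T [-0.81  0.24  0.16] open 13.7 q [-0.47  0.48  1.68 -0.    0.99 -0.49]
[0.0121, 0.0051, 0.0005, 0.0016, 0.0092, 0.0321],
[0.0121, 0.0051, 0.0005, 0.0016, 0.0092, 0.0321],
[0.0122, 0.0051, 0.0005, 0.0016, 0.0092, 0.0321],
[0.0122, 0.005, 0.0005, 0.0016, 0.0092, 0.0321],
```

>>> {"op": "play_rows", "data": {"steps": [[0.01,0.006,0,0,0.006,0.02],[0.009,0.005,0,0,0.006,0.02],[0.006,0.004,0,0,0.006,0.02],[0.003,0.002,0,0,0.004,0.01],[0,0,0,0,0,0],[0,0,0,0,0,0]]}}

```text
time_s: 7.7
ee_pos: [582.9, -198.7, 120.9]
orientation: [0.001, 0.703, 0.711, -0.0]
wrist_force: [-2.1, -3.1, 1.7]
opening: 13.9
```

```bash
python3 - <<'E'
from h import *
st(); traymeas('3')
for n in ('scene','top'):
    im=cv2.imread(f'pics/{n}3.png'); x,y=proj(n,[[560,-20,60]])[0]; x=int(x-120);y=int(y-90)
    cv2.imwrite(f'pics/{n}3c.png',cv2.resize(im[y:y+180,x:x+240],None,fx=3.3,fy=3.3))
E
```

```text
t 7.7 p [ 582.9 -198.7  120.9] yawy 0.7 z [ 0.001 -0.002 -1.   ] F [-2.1 -3.1  1.7] T [-0.8  0.2  0. ] open 13.9 q [-0.44  0.48  1.67 -0.    0.99 -0.45]
scene 0.97 face (array([ 589.7, -147.5]), array([137.4,  11.7]), 0.83) 132
scene lid (array([588. , 137.4]), array([177. , 172.1]), 0.2)
bar [520.7 135.8 156. ] yaw 0.27
top 0.86 face (array([ 577.4, -146.2]), array([  9.5, 142.5]), 89.99) 79
top lid (array([583.8, 139.1]), array([172.7, 169.6]), 0.25)
bar [514.7 137.2 156.7] yaw 0.21
```

View pics/scene3c.png

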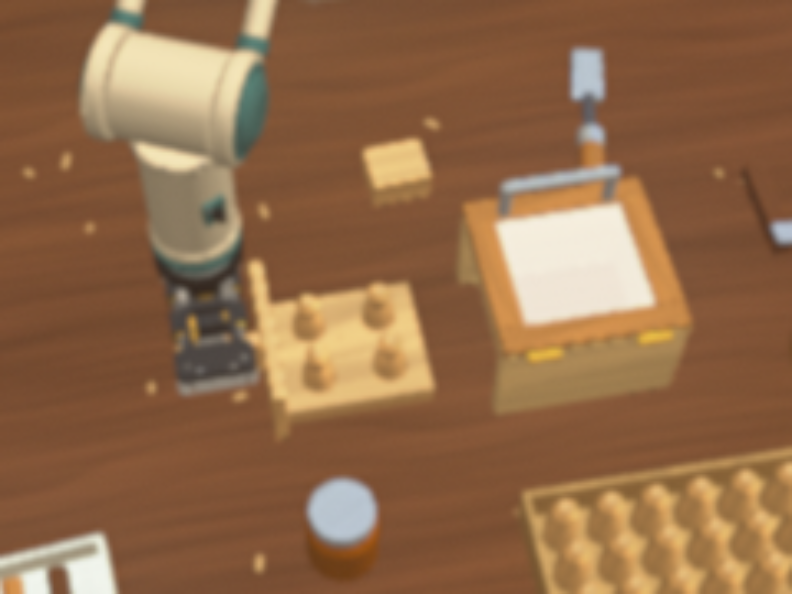

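View pics/top3c.png

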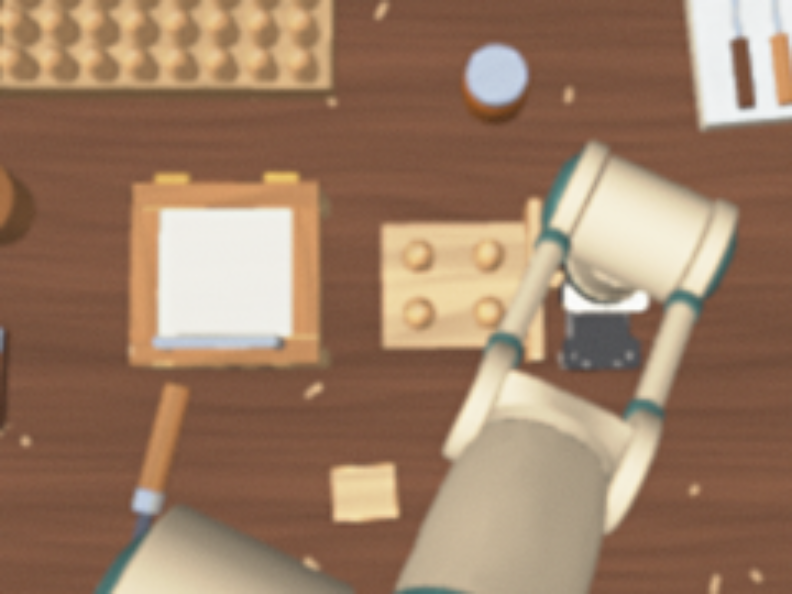

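```bash
python3 - <<'E'
from h import *
for n in ('scene','top'):
    im,d=bot.grab_frame(n); d=d.copy(); d[d<=0]=1e5; c=cloud(n,d)
    def ext(q,nm,step=5):
        # median of per-y-bin extents
        ys=np.arange(q[:,1].min()+4,q[:,1].max()-4,step); lo=[];hi=[];yy=[]
        for y in ys:
            s=q[abs(q[:,1]-y)<step/2]
            if len(s)>3: lo.append(s[:,0].min());hi.append(s[:,0].max());yy.append(y)
        print(n,nm,'x',np.median(lo).round(1),np.median(hi).round(1),'mid',((np.median(lo)+np.median(hi))/2).round(1),'y',q[:,1].min().round(1),q[:,1].max().round(1),'slopes',np.degrees(np.polyfit(yy,lo,1)[0]).round(2),np.degrees(np.polyfit(yy,hi,1)[0]).round(2))
    ext(sel(c,(500,-138,19),(670,20,25)),'board')
    ext(sel(c,(500,-160,76),(670,-136,84)),'face',3)
    ext(sel(c,(450,30,112),(720,250,118)),'lid')
    ext(sel(c,(450,30,112),(720,250,118)),'lid')
st()
E
```

```text
scene board x 527.1 641.6 mid 584.4 y -137.8 -1.3 slopes -0.34 -2.12
scene face x 513.4 659.8 mid 586.6 y -154.0 -140.8 slopes 72.41 46.19
scene lid x 503.3 666.4 mid 584.8 y 50.9 222.3 slopes 0.2 -0.23
scene lid x 503.3 666.4 mid 584.8 y 50.9 222.3 slopes 0.2 -0.23
top board x 521.2 637.6 mid 579.4 y -135.2 -2.5 slopes -19.35 -0.16
top face x 506.2 651.8 mid 579.0 y -151.1 -141.3 slopes -98.58 -126.94
top lid x 497.7 660.6 mid 579.1 y 54.1 223.9 slopes -1.04 0.88
top lid x 497.7 660.6 mid 579.1 y 54.1 223.9 slopes -1.04 0.88
t 8.0 p [ 582.9 -198.8  120.9] yawy 0.69 z [ 0.001 -0.001 -1.   ] F [-0.8 -1.1  1.9] T [-0.71  0.08  0.  ] open 13.8 q [-0.44  0.48  1.67 -0.    0.99 -0.45]<stdin>:10: RankWarning: Polyfit may be poorly conditioned
<stdin>:10: RankWarning: Polyfit may be poorly conditioned
```

>>> {"op": "play_rows", "data": {"steps": [[0.004,0,0,0,0.002,0.03],[0.008,0,0,0,0.002,0.03],[0.011,0,0,0,0.002,0.02],[0.014,0,0,0,0.001,0],[0.014,0,0,0,0.001,0],[0.014,0,0,0,0.001,0],[0.014,0,0,0,0.001,0],[0.014,0,0,0,0.001,0],[0.014,0,0,0,0.001,0],[0.014,0,0,0,0.001,0]]}}

```text
time_s: 9.0
ee_pos: [582.9, -133.7, 121.0]
orientation: [0.001, 0.706, 0.708, 0.0]
wrist_force: [-0.5, -2.8, 0.9]
opening: 13.9
```

```bash
python3 - <<'E'
from h import *
st()
E
```

```text
t 9.0 p [ 582.9 -133.7  121. ] yawy 0.2 z [ 0.001 -0.001 -1.   ] F [-0.5 -2.8  0.9] T [-0.79  0.21  0.16] open 13.9 q [-0.34  0.46  1.71 -0.    0.97 -0.34]
```

>>> {"op": "play_rows", "data": {"steps": [[0.012,0,0,0,0.001,0],[0.012,0,0,0,0.001,0],[0.012,0,0,0,0.001,0],[0.012,-0.0003,0,0,0.001,0],[0.012,-0.0003,0,0,0.001,0],[0.012,-0.0003,0,0,0.001,0],[0.012,-0.0003,0,0,0.001,0],[0.012,-0.0003,0,0,0.001,0],[0.01,0,0,0,0.001,0],[0.01,0,0,0,0.001,0]]}}

```text
time_s: 10.0
ee_pos: [581.6, -70.1, 121.0]
orientation: [0.0, 0.706, 0.708, 0.0]
wrist_force: [-0.4, -2.1, 0.7]
opening: 14.2
```

```bash
python3 - <<'E'
from h import *
st()
E
```

```text
t 10.0 p [581.6 -70.1 121. ] yawy 0.19 z [ 0.001  0.    -1.   ] F [-0.4 -2.1  0.7] T [-0.78  0.14  0.06] open 14.2 q [-0.24  0.45  1.74  0.    0.96 -0.24]
```

Free of the walls so far; about 65 mm remain.

>>> {"op": "play_rows", "data": {"steps": [[0.012,0,0,0,0,0],[0.012,0,0,0,0,0],[0.012,0,0,0,0,0],[0.012,0,0,0,0,0],[0.011,0,0,0,0,0],[0.01,0,0,0,0,0],[0.008,0,0,0,0,0],[0.006,0,0,0,0,0],[0.005,0,0,0,0,0],[0.004,0,0,0,0,0]]}}

```text
time_s: 11.0
ee_pos: [581.3, -19.7, 121.0]
orientation: [0.0, 0.706, 0.708, 0.0]
wrist_force: [-0.6, -3.4, 1.7]
opening: 13.8
```

```bash
python3 - <<'E'
from h import *
st()
E
```

```text
t 11.0 p [581.3 -19.7 121. ] yawy 0.2 z [ 0.001 -0.    -1.   ] F [-0.6 -3.4  1.7] T [-0.88 -0.01  0.05] open 13.8 q [-0.15  0.44  1.75  0.    0.95 -0.16]
```

>>> {"op": "play_rows", "data": {"steps": [[0.005,0,0,0,0,0],[0.005,0,0,0,0,0],[0.005,0,0,0,0,0],[0.004,0,0,0,0,0],[0.004,0,0,0,0,0]]}}

```text
time_s: 11.5
ee_pos: [581.3, -7.7, 121.0]
orientation: [0.0, 0.706, 0.708, 0.0]
wrist_force: [-0.1, -3.0, 1.8]
opening: 14.0
```

>>> {"op": "play_rows", "data": {"steps": [[0.004,0,0,0,0,0],[0.004,0,0,0,0,0],[0.004,0,0,0,0,0]]}}

```text
time_s: 11.8
ee_pos: [581.6, -4.1, 121.0]
orientation: [0.003, 0.705, 0.709, -0.002]
wrist_force: [-0.1, -10.5, 0.2]
opening: 13.7
```

```bash
python3 - <<'E'
from h import *
st()
E
```

```text
t 11.8 p [581.6  -4.1 121. ] yawy 0.37 z [ 0.001 -0.007 -1.   ] F [ -0.1 -10.5   0.2] T [-1.6   0.26  0.17] open 13.7 q [-0.12  0.44  1.75 -0.01  0.95 -0.13]
```

>>> {"op": "play_rows", "data": {"steps": [[0.006,0,0,0,0.02,0],[0.008,0,0,0,0.02,0],[0.008,0,0,0,0.02,0]]}}

```text
time_s: 12.1
ee_pos: [581.6, -1.9, 121.0]
orientation: [0.007, 0.703, 0.712, -0.007]
wrist_force: [-1.1, -14.3, 1.8]
opening: 13.8
```

```bash
python3 - <<'E'
from h import *
st()
for n in ('scene','top'):
    im,d=grab(n,n+'4.png'); x,y=proj(n,[[580,70,60]])[0]; x=int(x-100);y=int(y-75)
    cv2.imwrite(f'pics/{n}4c.png',cv2.resize(im[y:y+150,x:x+200,::-1],None,fx=4,fy=4,interpolation=2))
E
```

```text
t 12.1 p [581.6  -1.9 121. ] yawy 0.73 z [ 0.    -0.019 -1.   ] F [ -1.1 -14.3   1.8] T [-2.23  0.07 -0.11] open 13.8 q [-0.11  0.44  1.75 -0.02  0.95 -0.11]
```

View pics/scene4c.png

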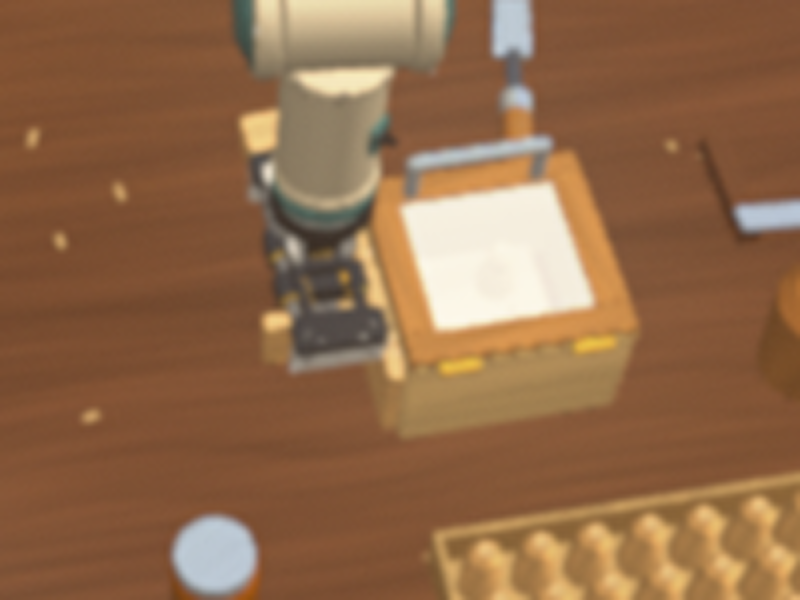

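View pics/top4c.png

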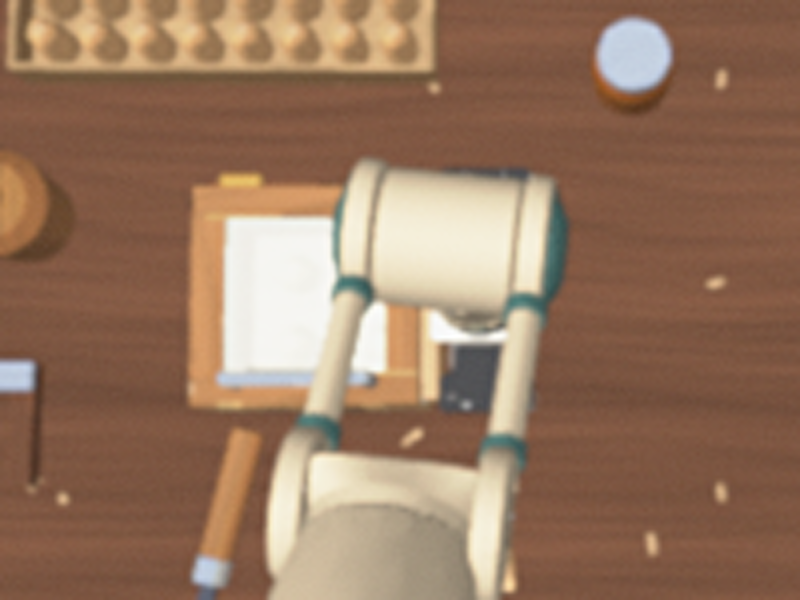

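>>> {"op": "play_rows", "data": {"steps": [[0,0,0,0,0,0],[0,0,0,0,0,0],[0,0,0,0,0,0]], "gripper": -0.1}}

```text
time_s: 12.5
ee_pos: [581.0, -0.2, 120.3]
orientation: [0.004, 0.704, 0.71, -0.005]
wrist_force: [-0.6, 0.5, -1.2]
opening: 34.5
```

```bash
python3 - <<'E'
from h import *
st(); plan((582,-20,240),down(0.3),7)
E
```

```text
t 12.5 p [ 5.810e+02 -2.000e-01  1.203e+02] yawy 0.52 z [-0.001 -0.014 -1.   ] F [-0.6  0.5 -1.2] T [-0.02 -0.06  0.04] open 34.5 q [-0.11  0.44  1.75 -0.02  0.95 -0.11]
[-0.0061, 0.0002, -0.0341, -0.0016, 0.0187, 0.0052],
[-0.0061, 0.0002, -0.0341, -0.0016, 0.0187, 0.0052],
[-0.006, 0.0002, -0.0341, -0.0016, 0.0187, 0.0052],
[-0.0059, 0.0002, -0.0342, -0.0016, 0.0187, 0.0052],
[-0.0059, 0.0002, -0.0342, -0.0016, 0.0187, 0.0052],
[-0.0058, 0.0002, -0.0342, -0.0016, 0.0187, 0.0052],
[-0.0057, 0.0002, -0.0342, -0.0016, 0.0187, 0.0052],
```

>>> {"op": "play_rows", "data": {"steps": [[0,0,-0.02,0,0.01,0],[0,0,-0.04,0,0.01,0],[0,0,-0.05,0,0.02,0],[0,0,-0.06,0,0.02,0],[0,0,-0.06,0,0.02,0],[0,0,-0.06,0,0.02,0],[0,0,-0.04,0,0.02,0],[0,0,-0.02,0,0,0]]}}

```text
time_s: 13.3
ee_pos: [579.6, 6.4, 304.1]
orientation: [-0.004, 0.703, 0.711, 0.001]
wrist_force: [-0.8, 0.9, 0.7]
opening: 42.1
```

```bash
python3 - <<'E'
from h import *
st()
for n in ('scene','top'):
    im,d=grab(n,n+'5.png'); np.save(n+'5.npy',d); x,y=proj(n,[[580,70,60]])[0]; x=int(x-100);y=int(y-75)
    cv2.imwrite(f'pics/{n}5c.png',cv2.resize(im[y:y+150,x:x+200,::-1],None,fx=4,fy=4,interpolation=2))
    d=d.copy(); d[d<=0]=1e5; c=cloud(n,d)
    F=sel(c,(480,20,75),(690,60,84)); print(n,'face',len(F),F.min(0).round(1),F.max(0).round(1), np.median(F,0).round(1), rect(F))
    if len(F)>10:
      for x in range(510,670,20):
        s=F[abs(F[:,0]-x)<10]
        if len(s): print(x,len(s),s[:,1].min().round(1),s[:,1].max().round(1),s[:,1].mean().round(1))
E
```

```text
t 13.3 p [579.6   6.4 304.1] yawy 0.65 z [-0.005  0.008 -1.   ] F [-0.8  0.9  0.7] T [-0.02 -0.06 -0.02] open 42.1 q [-0.11  0.28  1.49  0.01  1.37 -0.13]
scene face 165 [507.1  39.6  75.1] [668.5  59.4  84. ] [592.1  46.6  78.5] (array([588. ,  46.8]), array([161.6,  18.5]), 2.46)
510 9 40.1 53.0 48.7
530 19 39.6 51.8 45.3
550 21 39.6 51.3 45.4
570 22 40.2 51.3 45.7
590 23 39.9 53.4 46.7
610 19 39.8 51.9 45.7
630 24 40.3 51.9 46.0
650 22 40.4 53.0 47.1Traceback (most recent call last):
  File "<stdin>", line 7, in <module>
    return umr_minimum(a, axis, None, out, keepdims, initial, where)
ValueError: zero-size array to reduction operation minimum which has no identity
```

View pics/scene5c.png

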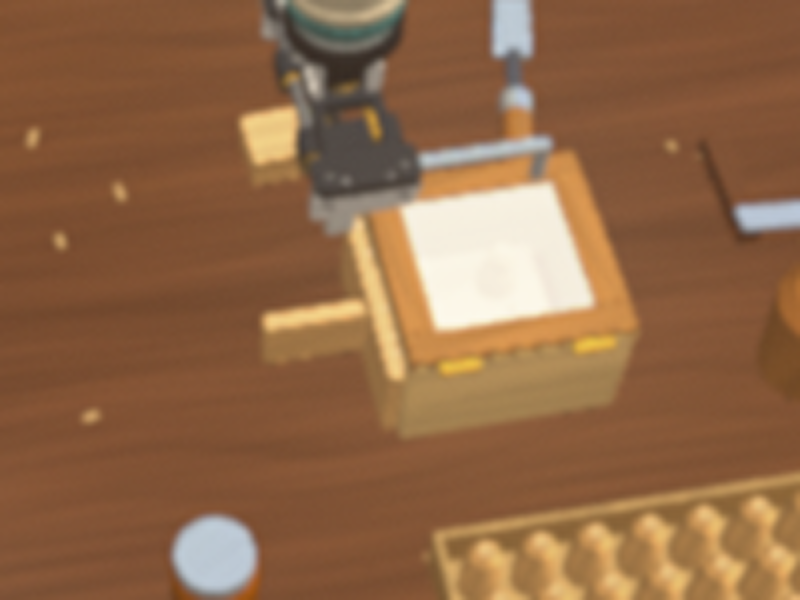

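```bash
python3 - <<'E'
from h import *
plan((516.5,137.5,282),down(0.3),8)
E
```

```text
[0.033, -0.0154, 0.0057, -0.0052, -0.0087, 0.0072],
[0.033, -0.0154, 0.0056, -0.0052, -0.0087, 0.0072],
[0.033, -0.0155, 0.0056, -0.0052, -0.0087, 0.0072],
[0.033, -0.0155, 0.0056, -0.0052, -0.0087, 0.0072],
[0.0329, -0.0155, 0.0055, -0.0052, -0.0087, 0.0072],
[0.0329, -0.0156, 0.0055, -0.0052, -0.0087, 0.0072],
[0.0329, -0.0156, 0.0054, -0.0052, -0.0087, 0.0072],
[0.0329, -0.0156, 0.0054, -0.0052, -0.0087, 0.0072],
```

>>> {"op": "play_rows", "data": {"steps": [[0.02,-0.01,0.005,-0.005,-0.01,0.007],[0.03,-0.015,0.005,-0.005,-0.01,0.007],[0.034,-0.016,0.005,-0.005,-0.01,0.007],[0.034,-0.016,0.005,-0.005,-0.01,0.007],[0.034,-0.016,0.005,-0.005,-0.01,0.007],[0.034,-0.016,0.005,-0.005,-0.01,0.007],[0.034,-0.016,0.005,-0.005,-0.01,0.007],[0.025,-0.01,0.005,0,0,0],[0,0,0,0,0,0]]}}

```text
time_s: 14.3
ee_pos: [506.7, 140.7, 270.3]
orientation: [-0.011, 0.704, 0.71, -0.009]
wrist_force: [0.1, -0.6, 0.3]
opening: 42.1
```

```bash
python3 - <<'E'
from h import *
st(); plan((516.5,137.5,258),down(0.3),3)
E
```

```text
t 14.3 p [506.7 140.7 270.3] yawy 0.47 z [-0.029  0.003 -1.   ] F [ 0.1 -0.6  0.3] T [-0.   -0.06 -0.05] open 42.1 q [0.13 0.23 1.65 0.01 1.29 0.12]
[-0.0022, 0.0068, 0.008, -0.0911, -0.0093, 0.0095],
[-0.0022, 0.0067, 0.0081, -0.0911, -0.0093, 0.0095],
[-0.0022, 0.0066, 0.0081, -0.0911, -0.0093, 0.0095],
```

>>> {"op": "play_rows", "data": {"steps": [[-0.002,0.007,0.004,-0.09,-0.01,0.01],[-0.002,0.007,0.004,-0.09,-0.01,0.01],[-0.001,0.004,0,-0.06,-0.01,0.01],[0,0,0,0,0,0],[0,0,0,0,0,0]]}}

```text
time_s: 14.8
ee_pos: [517.0, 136.7, 264.8]
orientation: [0.0, 0.706, 0.708, -0.001]
wrist_force: [0.4, -0.0, 0.7]
opening: 42.6
```

```bash
python3 - <<'E'
from h import *
st(); plan((516.5,137.5,231),down(0.3),4)
for n in ('scene',):
    im,d=grab(n,n+'6.png'); x,y=proj(n,[[520,137,150]])[0]; x=int(x-75);y=int(y-60)
    cv2.imwrite(f'pics/{n}6c.png',cv2.resize(im[y:y+110,x:x+150,::-1],None,fx=5,fy=5,interpolation=2))
E
```

```text
t 14.8 p [517.  136.7 264.8] yawy 0.21 z [-0.002 -0.002 -1.   ] F [ 0.4 -0.   0.7] T [-0.01 -0.06  0.02] open 42.6 q [ 0.13  0.24  1.65 -0.    1.25  0.13]
[0.0004, -0.0002, 0.0169, -0.0046, 0.0054, -0.0037],
[0.0004, -0.0002, 0.0169, -0.0046, 0.0054, -0.0037],
[0.0004, -0.0003, 0.0169, -0.0046, 0.0054, -0.0037],
[0.0004, -0.0003, 0.0169, -0.0046, 0.0054, -0.0037],
```

View pics/scene6c.png

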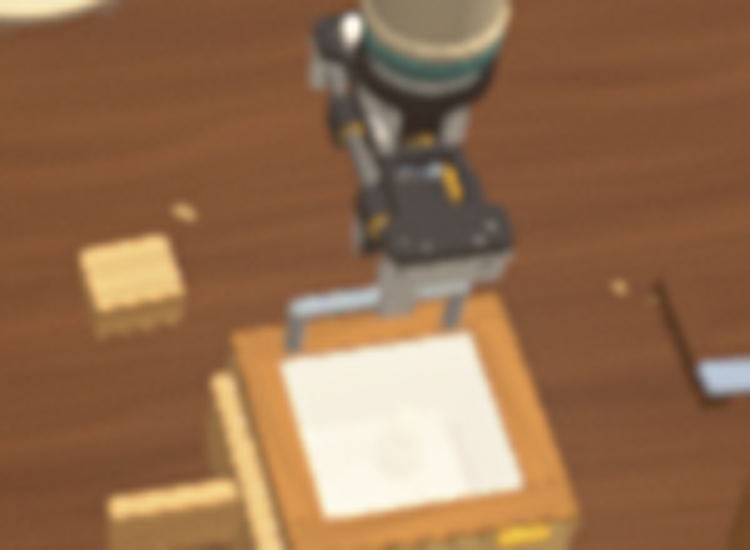

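>>> {"op": "play_rows", "data": {"steps": [[0,0,0.016,0,0,0],[0,0,0.018,0,0,0],[0,0,0.017,0,0,0],[0,0,0.012,0,0,0],[0,0,0,0,0,0]]}}

```text
time_s: 15.35
ee_pos: [516.8, 136.0, 230.1]
orientation: [-0.0, 0.706, 0.708, -0.002]
wrist_force: [-1.2, -0.5, 1.0]
opening: 42.0
```

```bash
python3 - <<'E'
from h import *
st()
E
```

```text
t 15.35 p [516.8 136.  230.1] yawy 0.15 z [-0.003 -0.002 -1.   ] F [-1.2 -0.5  1. ] T [-0.02 -0.09 -0.  ] open 42.0 q [ 0.13  0.27  1.71 -0.    1.17  0.13]
```

>>> {"op": "play_rows", "data": {"steps": [[0,0,0,0,0,0],[0,0,0,0,0,0],[0,0,0,0,0,0],[0,0,0,0,0,0],[0,0,0,0,0,0],[0,0,0,0,0,0]], "gripper": -1, "grip_force": 25}}

```text
time_s: 15.95
ee_pos: [517.8, 136.2, 230.3]
orientation: [0.001, 0.706, 0.708, -0.001]
wrist_force: [0.1, 0.2, -1.4]
opening: 11.5
```

```bash
python3 - <<'E'
from h import *
st()
E
```

```text
t 15.95 p [517.8 136.2 230.3] yawy 0.18 z [-0.    -0.002 -1.   ] F [ 0.1  0.2 -1.4] T [-0.04 -0.1   0.08] open 11.5 q [ 0.13  0.27  1.7  -0.    1.17  0.13]
```

```bash
cat >> h.py <<'E'
H=np.array([665.8,104.5]); RR=155.6; P0=17.97
def grasp():
    s=bot.read_state(); r=R.from_quat(np.roll(s['orientation'],-1)); return s['ee_pos']+r.apply([0,0,78])
def lidang():
    g=grasp(); v=np.array([H[0]-g[0],g[2]-H[1]]); return np.degrees(np.arctan2(v[1],v[0]))-P0, np.hypot(*v)
def arc(to,n):
    g=grasp(); a,rr=lidang(); print('ang %.2f r %.1f'%(a,rr)); p=np.array([g[0],g[2]])
    for k in range(1,n+1):
        f=np.radians(P0+a+(to-a)*k/n); q=np.array([H[0]-RR*np.cos(f),H[1]+RR*np.sin(f)]); d=(q-p)/500; p=q
        print([0,round(float(d[0]),4),round(float(-d[1]),4)])
E
python3 - <<'E'
from h import *
st(); arc(40,24)
E
```

```text
t 15.95 p [517.8 136.2 230.3] yawy 0.18 z [-0.    -0.002 -1.   ] F [ 0.1  0.2 -1.4] T [-0.04 -0.1   0.08] open 11.5 q [ 0.13  0.27  1.7  -0.    1.17  0.13]
ang -0.08 r 155.6
[0, 0.0028, -0.0086]
[0, 0.0032, -0.0085]
[0, 0.0034, -0.0084]
[0, 0.0037, -0.0083]
[0, 0.0039, -0.0082]
[0, 0.0041, -0.0081]
[0, 0.0044, -0.008]
[0, 0.0046, -0.0078]
[0, 0.0048, -0.0077]
[0, 0.005, -0.0075]
[0, 0.0053, -0.0074]
[0, 0.0055, -0.0072]
[0, 0.0057, -0.0071]
[0, 0.0059, -0.0069]
[0, 0.0061, -0.0067]
[0, 0.0063, -0.0065]
[0, 0.0065, -0.0064]
[0, 0.0066, -0.0062]
[0, 0.0068, -0.006]
[0, 0.007, -0.0058]
[0, 0.0072, -0.0056]
[0, 0.0073, -0.0054]
[0, 0.0075, -0.0051]
[0, 0.0076, -0.0049]
```

>>> {"op": "play_rows", "data": {"steps": [[0,0.002,-0.006,0,0,0],[0,0.003,-0.009,0,0,0],[0,0.003,-0.009,0,0,0],[0,0.0035,-0.009,0,0,0],[0,0.004,-0.009,0,0,0],[0,0.004,-0.008,0,0,0]]}}

```text
time_s: 16.55
ee_pos: [528.2, 136.3, 255.6]
orientation: [-0.0, 0.706, 0.708, -0.002]
wrist_force: [2.0, -0.2, -5.9]
opening: 11.1
```

```bash
python3 - <<'E'
from h import *
st(); arc(40,19)
E
```

```text
t 16.55 p [528.2 136.3 255.6] yawy 0.17 z [-0.002 -0.002 -1.   ] F [ 2.  -0.2 -5.9] T [ 0.02 -0.34  0.06] open 11.1 q [ 0.13  0.26  1.64 -0.    1.24  0.12]
ang 9.97 r 155.9
[0, 0.0047, -0.0072]
[0, 0.0043, -0.0074]
[0, 0.0045, -0.0073]
[0, 0.0047, -0.0072]
[0, 0.0049, -0.007]
[0, 0.0051, -0.0069]
[0, 0.0053, -0.0067]
[0, 0.0055, -0.0066]
[0, 0.0057, -0.0064]
[0, 0.0058, -0.0063]
[0, 0.006, -0.0061]
[0, 0.0062, -0.006]
[0, 0.0063, -0.0058]
[0, 0.0065, -0.0056]
[0, 0.0067, -0.0054]
[0, 0.0068, -0.0052]
[0, 0.0069, -0.005]
[0, 0.0071, -0.0048]
[0, 0.0072, -0.0047]
```

Lid following well (10°, force small).

>>> {"op": "play_rows", "data": {"steps": [[0,0.0045,-0.0075,0,0,0],[0,0.0045,-0.0075,0,0,0],[0,0.0045,-0.0073,0,0,0],[0,0.0047,-0.0072,0,0,0],[0,0.005,-0.007,0,0,0],[0,0.005,-0.007,0,0,0],[0,0.0053,-0.0067,0,0,0],[0,0.0055,-0.0066,0,0,0],[0,0.0057,-0.0064,0,0,0]]}}

```text
time_s: 17.45
ee_pos: [551.0, 136.5, 288.9]
orientation: [-0.002, 0.706, 0.708, -0.003]
wrist_force: [1.2, -0.3, -5.4]
opening: 11.0
```

```bash
python3 - <<'E'
from h import *
st(); arc(40,11)
E
```

```text
t 17.45 p [551.  136.5 288.9] yawy 0.17 z [-0.007 -0.002 -1.   ] F [ 1.2 -0.3 -5.4] T [-0.01 -0.1   0.1 ] open 11.0 q [ 0.12  0.28  1.54 -0.    1.33  0.12]
ang 24.71 r 157.0
[0, 0.0073, -0.0036]
[0, 0.0053, -0.0054]
[0, 0.0054, -0.0052]
[0, 0.0056, -0.0051]
[0, 0.0057, -0.005]
[0, 0.0058, -0.0048]
[0, 0.0059, -0.0047]
[0, 0.006, -0.0045]
[0, 0.0061, -0.0044]
[0, 0.0062, -0.0042]
[0, 0.0063, -0.0041]
```

>>> {"op": "play_rows", "data": {"steps": [[0,0.006,-0.005,-0.01,0,0],[0,0.006,-0.005,-0.01,0,0],[0,0.006,-0.005,-0.01,0,0],[0,0.006,-0.005,-0.01,0,0],[0,0.006,-0.005,-0.01,0,0],[0,0.006,-0.005,-0.01,0,0],[0,0.006,-0.0045,-0.01,0,0],[0,0.006,-0.0045,-0.01,0,0]]}}

```text
time_s: 18.25
ee_pos: [573.4, 136.7, 310.4]
orientation: [-0.002, 0.706, 0.708, -0.003]
wrist_force: [-2.2, 0.9, -2.2]
opening: 11.1
```

```bash
python3 - <<'E'
from h import *
st(); arc(40,3)
E
```

```text
t 18.25 p [573.4 136.7 310.4] yawy 0.19 z [-0.007 -0.002 -1.   ] F [-2.2  0.9 -2.2] T [0.04 0.52 0.07] open 11.1 q [ 0.12  0.3   1.46 -0.    1.4   0.11]
ang 36.02 r 158.1
[0, 0.0088, -0.0001]
[0, 0.006, -0.004]
[0, 0.0061, -0.0039]
```

```bash
cat >> h.py <<'E'
def lidcam(tag):
    a0=np.radians(lidang()[0]); out=[]
    for n in ('scene','top'):
        im,d=grab(n,f'{n}{tag}.png'); d=d.copy(); d[d<=0]=1e5; c=cloud(n,d).reshape(-1,3)
        for da in [0]:
            a=a0
            for it in range(8):
                # hinge plane coordinates: lid upper face 10mm above hinge line
                hx,hz=H; u=np.array([-np.cos(a),np.sin(a)]); w=np.array([np.sin(a),np.cos(a)])
                X=c[:,[0,2]]-[hx,hz]; s=X@u; h=X@w
                m=(s>15)&(s<162)&(abs(h-10)<7-0.5*it)&(c[:,1]>58)&(c[:,1]<218)
                k=np.polyfit(s[m],h[m],1); a=a+np.arctan(k[0])
            print(n,'n',m.sum(),'lid angle',np.degrees(a).round(2),'h0',k[1].round(1),'med res',np.abs(h[m]-np.polyval(k,s[m])).mean().round(2))
E
python3 - <<'E'
from h import *
lidcam('7')
for n in ('scene',):
    im=cv2.imread(f'pics/{n}7.png'); x,y=proj(n,[[580,100,130]])[0]; x=int(x-100);y=int(y-75)
    cv2.imwrite(f'pics/{n}7c.png',cv2.resize(im[y:y+150,x:x+200],None,fx=4,fy=4,interpolation=2))
st()
E
```

```text
scene n 1405 lid angle 35.45 h0 9.1 med res 1.48
top n 420 lid angle 35.94 h0 8.3 med res 1.05
t 18.35 p [573.8 136.7 310.8] yawy 0.18 z [-0.006 -0.002 -1.   ] F [-3.4  0.3  0.1] T [0.   0.58 0.08] open 11.3 q [ 0.12  0.3   1.45 -0.    1.4   0.11]
```

View pics/scene7c.png

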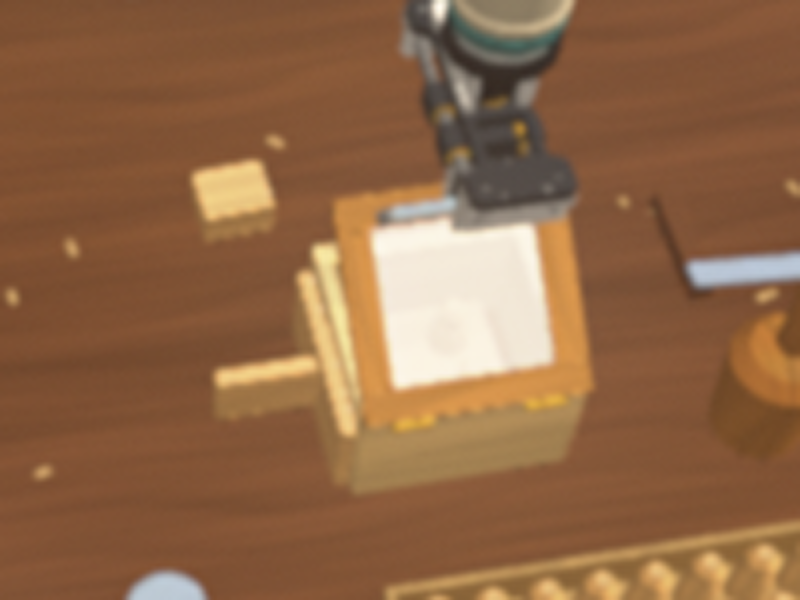

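>>> {"op": "play_rows", "data": {"steps": [[0,0.005,-0.003,-0.01,0,0],[0,0.005,-0.003,-0.01,0,0],[0,0.005,-0.003,-0.01,0,0],[0,0.003,-0.002,0,0,0],[0,0,0,0,0,0],[0,0,0,0,0,0]]}}

```text
time_s: 18.95
ee_pos: [582.6, 136.8, 317.3]
orientation: [-0.001, 0.706, 0.708, -0.002]
wrist_force: [-4.1, 0.2, 0.4]
opening: 10.9
```

```bash
python3 - <<'E'
from h import *
st(); arc(40,1); lidcam('8'); st()
E
```

```text
t 18.95 p [582.6 136.8 317.3] yawy 0.19 z [-0.004 -0.002 -1.   ] F [-4.1  0.2  0.4] T [0.03 0.79 0.06] open 10.9 q [ 0.12  0.31  1.42 -0.    1.42  0.11]
ang 40.24 r 158.6
[0, 0.002, 0.0058]
scene n 1462 lid angle 39.65 h0 9.1 med res 1.45
top n 416 lid angle 39.72 h0 8.4 med res 1.03
t 19.05 p [582.6 136.9 317.3] yawy 0.19 z [-0.004 -0.002 -1.   ] F [-3.4  0.1  0.1] T [-0.02  0.71  0.05] open 11.3 q [ 0.12  0.31  1.42 -0.    1.42  0.11]
```

```bash
python3 - <<'E'
from h import *
for n in ('scene','top'):
    d=np.load(n+'0.npy'); d[d<=0]=1e5; c=cloud(n,d).reshape(-1,3)
    a=0.
    for it in range(8):
        u=np.array([-np.cos(a),np.sin(a)]); w=np.array([np.sin(a),np.cos(a)])
        X=c[:,[0,2]]-H; s=X@u; h=X@w
        m=(s>15)&(s<162)&(abs(h-10)<7-0.5*it)&(c[:,1]>58)&(c[:,1]<218)
        k=np.polyfit(s[m],h[m],1); a+=np.arctan(k[0])
    print(n,np.degrees(a).round(2),k[1].round(2))
im=cv2.imread('pics/scene8.png'); x,y=proj('scene',[[580,100,130]])[0]; x=int(x-100);y=int(y-75)
cv2.imwrite('pics/scene8c.png',cv2.resize(im[y:y+150,x:x+200],None,fx=4,fy=4,interpolation=2))
im=cv2.imread('pics/top8.png'); x,y=proj('top',[[580,60,60]])[0]; x=int(x-100);y=int(y-75)
cv2.imwrite('pics/top8c.png',cv2.resize(im[y:y+150,x:x+200],None,fx=4,fy=4,interpolation=2))
E
```

```text
scene 0.41 8.79
top 0.03 9.01
```

View pics/scene8c.png

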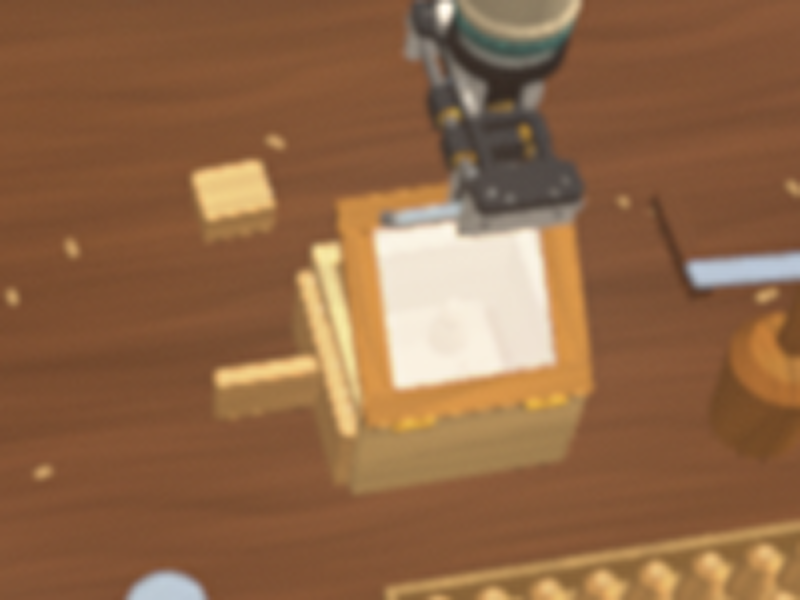

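View pics/top8c.png

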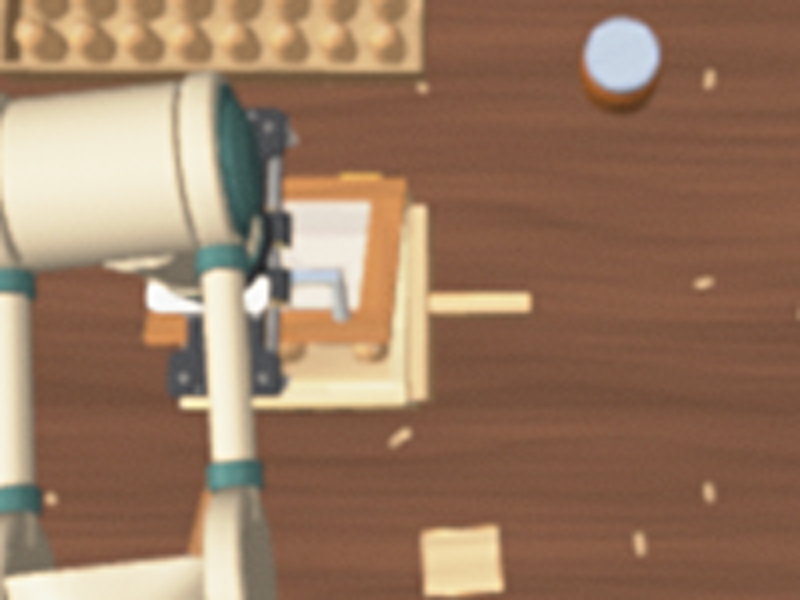

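>>> {"op": "play_rows", "data": {"steps": [[0,0.002,-0.0015,0,0,0],[0,0,0,0,0,0],[0,0,0,0,0,0],[0,0,0,0,0,0]]}}

```text
time_s: 19.45
ee_pos: [583.7, 136.8, 318.1]
orientation: [-0.001, 0.706, 0.708, -0.002]
wrist_force: [-2.9, 0.8, 0.3]
opening: 11.0
```

```bash
python3 - <<'E'
from h import *
st(); print(lidang()); lidcam('9')
d=bot.grab_frame('top')[1].copy(); d[d<=0]=1e5; c=cloud('top',d)
for x in range(505,665,15):
    q=sel(c,(x-7.5,20,70),(x+7.5,75,112)); f=q[q[:,2]<86]; w=q[q[:,2]>95]
    if len(f) and len(w): print(x,'face y',f[:,1].min().round(1),f[:,1].max().round(1),'z',np.median(f[:,2]).round(0),'wall y',w[:,1].min().round(1))
q=sel(c,(500,60,30),(580,150,75)); print('inside pts',len(q)); 
t=sel(c,(500,60,56),(580,215,70)); 
print('pin tops',len(t),t.mean(0).round(1) if len(t) else '', t[:,2].max() if len(t) else '')
K=np.float32(t[:,:2]); 
if len(t)>5: print(cv2.kmeans(K,2,None,(3,50,.1),5,0)[2])
st()
E
```

```text
t 19.45 p [583.7 136.8 318.1] yawy 0.19 z [-0.004 -0.002 -1.   ] F [-2.9  0.8  0.3] T [0.02 0.68 0.01] open 11.0 q [ 0.12  0.31  1.42 -0.    1.42  0.11]
(np.float64(40.71963522644723), np.float64(158.6972015291501))
scene n 1445 lid angle 40.17 h0 9.0 med res 1.45
top n 353 lid angle 40.34 h0 8.3 med res 0.93
505 face y 42.2 51.8 z 80.0 wall y 52.7
520 face y 42.4 52.3 z 80.0 wall y 52.7
535 face y 42.3 52.3 z 80.0 wall y 52.8
550 face y 42.8 52.8 z 78.0 wall y 53.0
565 face y 42.9 52.6 z 79.0 wall y 53.2
580 face y 43.2 52.8 z 79.0 wall y 53.3
595 face y 43.2 53.3 z 78.0 wall y 53.5
610 face y 43.4 53.4 z 78.0 wall y 53.3
625 face y 43.8 53.5 z 78.0 wall y 53.8
640 face y 43.9 53.6 z 78.0 wall y 53.9
655 face y 43.8 54.5 z 78.0 wall y 53.8
inside pts 48
pin tops 24 [543.7 109.6  64.5] 69.34970080443199
[[543.3566  152.335  ]
 [543.9412   88.29119]]
t 19.6 p [583.6 136.9 318.1] yawy 0.2 z [-0.004 -0.002 -1.   ] F [-3.2  0.2  1.4] T [0.03 0.57 0.04] open 11.3 q [ 0.12  0.31  1.42 -0.    1.42  0.11]
```

```bash
python3 - <<'E'
from h import *
im,_=bot.grab_frame('scene')
K=proj('scene',[[580,137,140]])[0]; x=int(K[0]-45);y=int(K[1]-35)
g=im[y:y+70,x:x+90].astype(float); lo=np.percentile(g,50); g=np.clip((g-205)/(250-205),0,1)*255
cv2.imwrite('pics/e.png',cv2.resize(g[:,:,::-1].astype(np.uint8),None,fx=8,fy=8,interpolation=2))
for n in ('scene','top'):
    for o in bot.outline_of(n,'pin1_mid'): print(n,round(o['p'],2),o['uv'],o['region'].sum())
print(proj('scene',[[543,152,39],[543,90,39],[610,90,39],[610,152,39]]).round(0),x,y); st()
E
```

```text
[[395. 202.]
 [376. 205.]
 [381. 223.]
 [401. 220.]] 352 159
t 19.75 p [583.7 136.8 318.1] yawy 0.19 z [-0.004 -0.002 -1.   ] F [-2.1  0.2 -0. ] T [ 0.02  0.7  -0.04] open 11.2 q [ 0.12  0.31  1.42 -0.    1.42  0.11]
```

View pics/e.png

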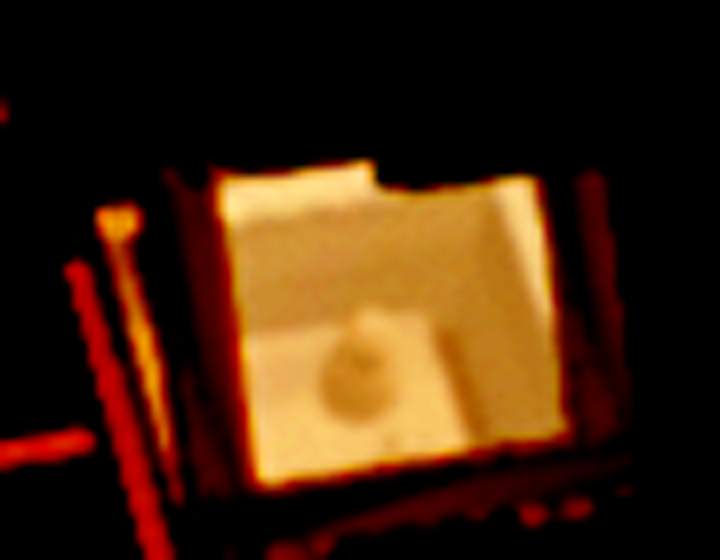

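```bash
python3 - <<'E'
from h import *
bot.job_done(); st(); print(lidang())
E
```

```text
the job is handed in; nothing more can be done
the job is handed in; nothing more can be done
```

The tray is fully home in the box, the lid is up at about 40°, and I handed the job in with the arm still gripping the handle bar. It finished at about 20 s of the 59 s allowed.

- **Tray:** I slid it in by its pull until it stopped against the box at about 14 N. In the top camera the face board lies along the box wall over its whole width. The gap reads under about 1 mm, and the two are parallel.
- **Lid:** The last measurements gave 40.2° from the scene camera, 40.3° from the top camera and 40.7° from the arm's own position. The scene camera read 0.4° when the lid was shut, and the bar sat about 3 mm outside the arc I expected, so I take the true angle as 40° to within half a degree.
- **Skittles:** Two show standing in the top view at the expected height and places. A third shows only as a faint tip through the pane. The fourth, on the hinge side nearest the mouth, was hidden by the lid frame, so I could not check it. The skittle detector found none in that last look. I met no jolt or side force during the slide that would have tipped one.
- **Everything else:** The arm did not touch any other object on the bench.

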